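# Raise the telescopic bench light

## Task

Lift the lid off the bench light and set it down flat on the bench, right way up and without dropping it. Then press the red catch button in the side of the light's head and, keeping it pressed, pull the head straight up past the first stop to the second, as far as it comes. Finish while holding it up there: there is no catch at full height, and I will tighten the mast's collar while you hold. Leave the other things on the bench where they are.

Things in the scene. Friction and masses are not known exactly. Their poses are not given: they have to be found in the camera images.
- lamp_base: Fixed dark round battery canister, 138 mm diameter (foot 160 mm), rim 140 mm above the bench, inside diameter 128 mm; it does not move. Origin at the centre of its underside, z up. The light's mast stands upright on its axis. The head's button faces the base's +y. The bench to the right (-y) is free for the lid, 0.2 to 0.25 m from the canister's axis.
- lid: Loose hollow orange lid over the lamp head, 152 mm diameter, about 0.13 kg. Origin on its axis where it sits on the rim; z up. Flat top 48 mm above the origin; skirt to 10 mm below it, outside the rim with 2 to 3 mm play (so origin 10 mm above the bench when laid down). Must rise 50 mm to clear the head. A dark finger lug stands on top, 30 mm off centre towards its -x.
- lid_lug (a point): Top centre of the lid's finger lug: a solid bar 44 mm long (lid's x), 16 mm thick (lid's y), its top 77 mm above the lid's origin and 29 mm above the lid's flat top. Grip it across its thickness.
- lamp_head: Dark grey grip head on top of the mast, a rounded block 40 x 40 x 40 mm, origin at its centre, axes as the base's; with the mast in, the centre is 158 mm above the bench, so that the head stands 38 mm clear of the rim. Below it hangs the white lamp tube, 58 mm diameter. The mast, lamp and head weigh about 0.57 kg.
- button_face (a point): Centre of the red catch button's outer face when not pressed: the button is 18 x 18 mm, at mid-height in the middle of the head's +y side, and stands 5 mm proud of it. Squeezing the head between its button side and the side facing away from it presses the button flush. A grip of 20 N or more does it and carries the head.
- catch_button (a joint): Travel of the catch button, m: 0 out, about 0.005 flush with the head; more than 0.004 frees the mast. Spring force 1.5 N at the start, 4 N flush. It springs back out when let go, and the catch then drops into the next hole it meets.
- mast (a joint): How far the mast is pulled out, m, straight up: 0 in (caught), 0.050 first stop (the catch holds there, with 1.5 mm play, if the button is not pressed), 0.100 second stop, the end of its travel; no catch there: let go, it slides back to the first stop by its weight. It moves with a light drag, about 2.5 N at 0.1 m/s.
- glue_bottle: Bystander: yellow glue bottle with a red nozzle, 178 mm tall, 57 mm wide, standing; origin under its centre.
- tape_measure: Bystander: yellow tape measure, 32 x 84 x 61 mm; origin under its centre.
- block_plane: Bystander: grey steel block plane, 45 x 155 x 51 mm; origin under its centre.
- marking_gauge: Bystander: wooden marking gauge, 62 x 170 x 66 mm; origin under its centre.
Not all that is in view belongs to the job. Of the things that look like the lamp_base, the largest one is meant.

How it is judged:
On the way, in this order (a step that is already met when the one before it is completed fails the run):
1. the lid lies flat on the bench, right way up, beside the canister and let go (height (world z) of lid below 0.016 m and angle between lid's own z axis and vertical below 0.1 rad and linear speed of lid below 0.03 m/s and contact force between the fingers and lid below 0.1 N), for 0.2 s.
2. the head, held in the fingers with its button pressed, is drawn up past the first stop (value of joint mast above 0.056 m and value of joint catch_button above 0.003 m and contact force between the fingers and lamp_head above 1 N).
At the end, for the whole second after the job is handed in: The mast is pulled out to within 5 mm of its second stop (over 95 of 100 mm) and still, with the head gripped in the fingers, which carry it as no catch works there; the lid lies flat (within 0.1 rad) and right way up on the bench, untouched and not leaning on the canister (value of joint mast above 0.095 m and velocity of joint mast between -0.01 and 0.01 m/s and contact force between the fingers and lamp_head above 2 N and height (world z) of lid below 0.016 m and angle between lid's own z axis and vertical below 0.1 rad and contact force between the arm and lid below 0.1 N and contact force between lid and lamp_base below 0.5 N); the arm keeps its last pose, push and grip.
It fails at once if the lid is dropped or thrown: it moves faster than 0.7 m/s out of the fingers (linear speed of lid above 0.7 m/s and contact force between the fingers and lid below 0.1 N).
It fails at once if the glue bottle is moved over 30 mm or tipped over (distance of glue_bottle from where it was at the start of the episode above 0.03 m or angle between glue_bottle's own z axis and vertical above 0.5 rad).
It fails at once if the tape measure is moved over 30 mm (distance of tape_measure from where it was at the start of the episode above 0.03 m).
It fails at once if the block plane is moved over 30 mm (distance of block_plane from where it was at the start of the episode above 0.03 m).
It fails at once if the marking gauge is moved over 30 mm (distance of marking_gauge from where it was at the start of the episode above 0.03 m).
It also fails if it takes over 54 s, if anything falls off the work surface, if the arm or the gripper's body presses on something with over 40 N, if the wrist force passes 120 N, or if a joint passes its speed limit or range.

## Robot

A 6-joint arm with a two-finger parallel gripper is mounted at the origin on a cart in front of the work surface, level with it; the furniture and walls round the work are solid. World frame = base frame: x ahead of the robot, y to its left, z up, the work surface at z = 0. Lengths are in m, angles in rad, forces in N, time in s.
With the tool pointing down it reaches from about 0.375 to 0.9 m from the base axis. Payload 3.1 kg.
Tool frame: the origin (TCP) lies where the fingers leave the gripper's body, on its centre line; the fingertips stand 70 mm ahead of it and the grasp point (between the pads) lies 51 mm ahead of it; z points along the fingers, y is the line along which they close (so a half turn about z gives the same grasp; the last joint's range is limited). The gripper opens to 87 mm and grips with 3 to 60 N. Pads are 19 mm wide; open, the fingers measure 117 mm over their backs; the gripper's body (75 mm by 190 mm) begins 51 mm behind the grasp point.
Start: joints at [-1.512, 0.527, 1.433, -0, 1.181, -0.178], TCP at [0.147, -0.607, 0.292] pointing down, gripper open.
Joint ranges: [-3.08, 3.08], [-0.75, 2.2], [0.22, 2.44], [-1.43, 4.57], [0, 2.65], [-2.85, 2.85]. Speed limits (rad/s): [2.79, 2.79, 3.14, 3.14, 3.14, 3.14].

## Interface

Orientations are given as a unit quaternion [x, y, z, w].
In Python, from bench import readout, capture, camera_params, env gives the robot as it stands.
- The arm moves only by the tool step_arm, never from a script. Its argument "steps" is a list of rows, each an object with "rotation": the turn, a rotation vector about the tool's x, y, z in rad, a list of three; "translation": the shift along the tool's x, y, z in mm, a list of three; "hand": the opening, from -1 (shut) to 1 (fully open). In form: [{"rotation": [wx, wy, wz], "translation": [tx, ty, tz], "hand": hand}, ...]. A call has 1 to 20 rows; each row shifts and turns the commanded pose from where the row before left it, along the tool's axes as they then stand; what a row does not reach is not made up. A row lasts 1/10 s, in which the tool goes at most 50 mm and 8.59 degrees, less where a joint would pass 70% of its speed; a pose out of reach is approached as far as the arm can. A call is refused whole if a number of a shift passes 50 or a number of a turn 0.15, either way. A call with a gripper value outside its range is refused whole. The fingers move at their own pace and stop on an object; "grip_force" is the grip in N (left out, the last holds). Time passes only in rows, so rows that do not move let the fingers close. It gives the time, the measured TCP pose, the force, the opening and the grip force at its end, in the units of the state.
- readout.observe(): the state, without advancing time (a new reading comes with each control period).
- capture(name): name is "side" or "top"; returns (picture, depth): 400x640x3 uint8, red, green, blue; 400x640 float32, m along the optical axis (not along the pixel's ray), 0 where there is no reading.
- camera_params(name): a dict with "fx", "fy", "cx", "cy" (pixels), "pose" (4x4, takes a point from camera to world coordinates). Camera axes: x right, y down, z forward; pixel columns grow to the right and rows downward; lengths in m; the calibration is good to about 2 mm. A picture is of the moment at which its call begins. camera_params takes no time and is no camera call.
- env.sign_off(): hands the job in; it is judged then, once.
The state is a dict: "t": time; "q": joint angles; "qd": joint speeds; "joint_torque": joint torques, N m; "position": TCP position; "eef_rot": TCP orientation; "ft_force": force on the tool from outside, world axes, zero at the start; "ft_torque": the same for the moment, N m; "width": finger opening in m; "grip_force": force on a finger pad.
Only numpy, scipy, OpenCV 4.12 (cv2) and the standard library are available. Lean on these libraries where they do the work, as an engineer would, in place of code of your own. Each camera call takes 0.05 s, during which the arm holds its last target. There are 200 camera calls.

## Working session

There is one attempt and no reset: what is moved stays moved. The work goes in short steps, Python scripts to look and compute and a tool call to move; the robot and the scene stay as the last step left them, time stands still between calls to the robot, and variables do not carry over. Pictures are saved under pics/ and viewed, at most 10 in all, crops included, and the job is handed in when it is done.

Besides the shell and the picture viewer there is one more tool, called after "Call:" as a command line: name --argument value ..., lists and objects as JSON in quotes. step_arm: Moves the arm, as the interface text tells. Its arguments: {"type":"object","properties":{"steps":{"type":"array"},"grip_force":{"type":"number"}},"required":["steps"]}

```bash
mkdir -p pics; cat > h.py <<'E'
import numpy as np, cv2
from bench import readout, capture, camera_params, env
def pts(name, depth):
    c=camera_params(name); v,u=np.mgrid[0:400,0:640]
    P=np.stack([(u-c['cx'])/c['fx']*depth,(v-c['cy'])/c['fy']*depth,depth],-1)
    T=np.array(c['pose']); return P@T[:3,:3].T+T[:3,3]
E
python3 - <<'E'
from h import *
for n in('side','top'):
    p,d=capture(n); np.savez(f'{n}0.npz',p=p,d=d); cv2.imwrite(f'pics/{n}0.png',p[...,::-1])
    c=camera_params(n); print(n,c['fx'],c['cx'],c['cy'],np.round(c['pose'],3).tolist())
s=readout.observe(); print(s)
E
```

```text
side 399.9097563864442 316.7940449734593 194.42681125238693 [[-0.97, -0.121, 0.21, 0.325], [-0.242, 0.417, -0.876, 1.047], [0.019, -0.901, -0.434, 0.681], [0.0, 0.0, 0.0, 1.0]]
top 384.5171918309764 317.3722878669601 200.4901104760794 [[-0.022, -0.995, 0.095, 0.461], [-1.0, 0.02, -0.024, -0.041], [0.022, -0.095, -0.995, 1.373], [0.0, 0.0, 0.0, 1.0]]
{'t': 0.1, 'q': array([-1.51147095e+00,  5.28376803e-01,  1.43374115e+00, -2.68296761e-06,
        1.18139360e+00, -1.78496342e-01]), 'qd': array([-0.00042966, -0.0026867 , -0.00336757,  0.00095058,  0.0027047 ,
       -0.00051347]), 'joint_torque': array([ 6.65355637e-04, -4.40983665e+01, -1.77150661e+01,  6.35591475e-02,
        5.32842509e-02, -4.34730225e-05]), 'position': array([ 0.14724106, -0.60688577,  0.29137764]), 'eef_rot': array([ 9.92937913e-01,  1.18631282e-01,  5.58971955e-05, -9.57822707e-04]), 'ft_force': array([-0.18468188, -0.39831441,  0.29731591]), 'ft_torque': array([-0.03347509,  0.01494915, -0.08012431]), 'grip_force': 0.0, 'width': 0.08689316602491466}
```

View pics/top0.png

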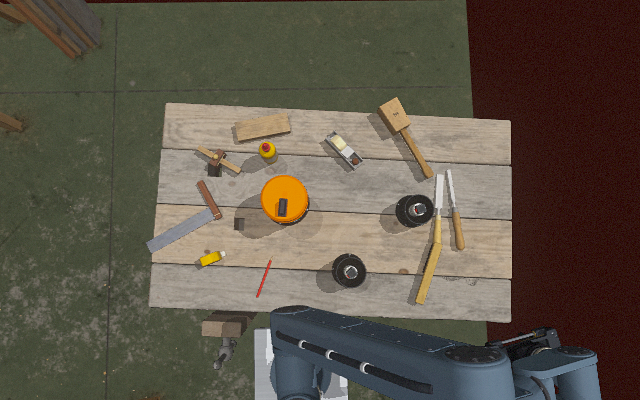

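View pics/side0.png

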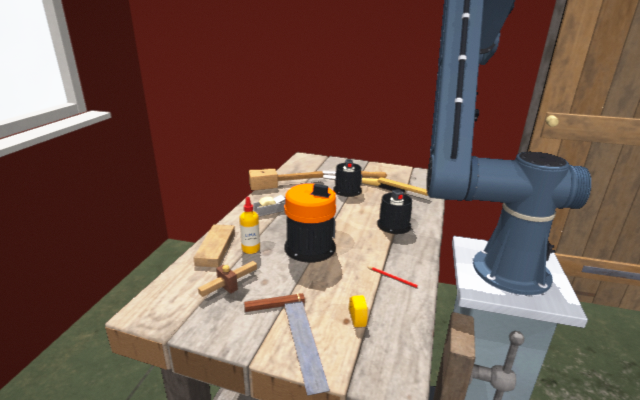

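The top view shows the orange lid at about (285,200) with its dark lug at (282,207). The two open decoy canisters are at (349,270) and (415,210), and bystanders sit around them. In the side view the lid is at (311,203). Next I measure the lid and the free bench.

```bash
python3 - <<'E'
from h import *
for n in('top','side'):
    f=np.load(n+'0.npz'); p,d=f['p'],f['d']; P=pts(n,d)
    hsv=cv2.cvtColor(p,cv2.COLOR_RGB2HSV)
    m=cv2.inRange(hsv,(8,180,120),(20,255,255))
    k,l,st,_=cv2.connectedComponentsWithStats(m); i=1+np.argmax(st[1:,4]); o=(l==i)
    Q=P[o&(d>0)]; zt=np.median(Q[Q[:,2]>.178][:,2]); T=Q[abs(Q[:,2]-zt)<.006]
    (cx,cy),r=cv2.minEnclosingCircle(T[:,:2].astype(np.float32)); print(n,'lid',zt,cx,cy,r,len(T))
    L=P[(d>0)&(np.hypot(P[...,0]-cx,P[...,1]-cy)<.07)&(P[...,2]>zt+.02)&(P[...,2]<zt+.06)]
    print('lug',len(L),L.mean(0),cv2.minAreaRect(L[:,:2].astype(np.float32)),np.median(L[:,2]))
    if n=='top':
        print('tall things near:')
        B=(d>0)&(P[...,2]>.012)&(P[...,0]>.2)&(P[...,0]<.85)&(abs(P[...,1])<.5)
        k,l,st,c=cv2.connectedComponentsWithStats(B.astype(np.uint8))
        for i in range(1,k):
            if st[i,4]>25:
                q=P[l==i]; print(st[i],np.round(q.min(0),3),np.round(q.max(0),3))
E
```

```text
top lid 0.18774563954507206 0.5844787955284119 0.035954881459474564 0.07268058508634567 1487
lug 75 [0.55434031 0.03921006 0.21678642] ((0.5548840761184692, 0.03954680263996124), (0.015985263511538506, 0.04043690115213394), 84.33309936523438) 0.21685972889100968
tall things near:
[388 124  46  55 572] [ 0.661 -0.483  0.012] [ 0.85  -0.334  0.069]
[236 128  55  14 448] [0.809 0.019 0.012] [0.85  0.211 0.038]
[325 130  38  39 464] [ 0.701 -0.236  0.012] [ 0.838 -0.105  0.058]
[259 141  19  23 315] [0.727 0.066 0.012] [0.782 0.119 0.182]
[197 145  45  29 402] [0.692 0.194 0.013] [0.793 0.347 0.069]
[ 260  175   50   51 1887] [ 0.506 -0.043  0.012] [0.657 0.109 0.222]
[197 180  25  40 258] [0.532 0.267 0.012] [0.671 0.351 0.024]
[396 194  38  33 887] [ 0.492 -0.457  0.012] [ 0.603 -0.352  0.138]
[415 212  27  93 769] [ 0.224 -0.5    0.012] [ 0.54  -0.399  0.047]
[199 251  23  16 206] [0.371 0.267 0.014] [0.421 0.338 0.064]
[332 254  35  34 760] [ 0.296 -0.225  0.012] [ 0.399 -0.119  0.136]
[  270   305   246    95 13096] [ 0.2   -0.333  0.232] [0.287 0.072 0.837]
side lid 0.18448599937945281 0.5860342979431152 0.04275408387184143 0.07313898950815201 353
lug 73 [0.55624757 0.04732102 0.21107856] ((0.555903434753418, 0.0463959276676178), (0.014419413171708584, 0.04169498011469841), 85.86859130859375) 0.212009942959565
```

Call:
step_arm --steps '[{"rotation":[0,0,0.111],"translation":[0,0,-10],"hand":1},{"rotation":[0,0,0.111],"translation":[0,0,-20],"hand":1},{"rotation":[0,0,0.111],"translation":[0,0,-20],"hand":1},{"rotation":[0,0,0],"translation":[20.3,-40.2,0],"hand":1},{"rotation":[0,0,0],"translation":[20.3,-40.2,0],"hand":1},{"rotation":[0,0,0],"translation":[20.3,-40.2,0],"hand":1},{"rotation":[0,0,0],"translation":[20.3,-40.2,0],"hand":1},{"rotation":[0,0,0],"translation":[20.3,-40.2,0],"hand":1},{"rotation":[0,0,0],"translation":[20.3,-40.2,0],"hand":1},{"rotation":[0,0,0],"translation":[20.3,-40.2,0],"hand":1},{"rotation":[0,0,0],"translation":[20.3,-40.2,0],"hand":1},{"rotation":[0,0,0],"translation":[20.3,-40.2,0],"hand":1},{"rotation":[0,0,0],"translation":[20.3,-40.2,0],"hand":1},{"rotation":[0,0,0],"translation":[20.3,-40.2,0],"hand":1},{"rotation":[0,0,0],"translation":[20.3,-40.2,0],"hand":1},{"rotation":[0,0,0],"translation":[20.3,-40.2,0],"hand":1},{"rotation":[0,0,0],"translation":[20.3,-40.2,0],"hand":1},{"rotation":[0,0,0],"translation":[20.3,-40.2,0],"hand":1},{"rotation":[0,0,0],"translation":[20.3,-40.2,0],"hand":1}]' --grip_force 30

```text
t: 2.0
position: [0.5322, 0.0039, 0.3419]
eef_rot: [0.999, -0.047, -0.0, 0.0]
ft_force: [0.5, -1.0, 0.1]
width: 0.0875
grip_force: 0.0
```

Call:
step_arm --steps '[{"rotation":[0,0,0],"translation":[19.8,-39,0],"hand":1},{"rotation":[0,0,0],"translation":[0,0,0],"hand":1}]'

```text
t: 2.2
position: [0.5571, 0.0431, 0.3419]
eef_rot: [0.999, -0.045, 0.001, -0.001]
ft_force: [-0.5, -0.5, -0.6]
width: 0.0872
grip_force: 0.0
```

```bash
python3 - <<'E'
from h import *
print(readout.observe()['position'])
for n,b in(('side',(140,270,240,390)),('top',(150,250,230,340))):
    p,d=capture(n); c=p[b[0]:b[1],b[2]:b[3],::-1]; cv2.imwrite(f'pics/{n}1.png',cv2.resize(c,None,fx=4,fy=4))
a,b=cv2.imread('pics/side1.png'),cv2.imread('pics/top1.png')
h=520; cv2.imwrite('pics/c1.png',cv2.resize(np.hstack([a,cv2.resize(b,(572,h))]),(800,355)))
E
```

```text
[0.55712342 0.04309824 0.34185492]
```

View pics/c1.png

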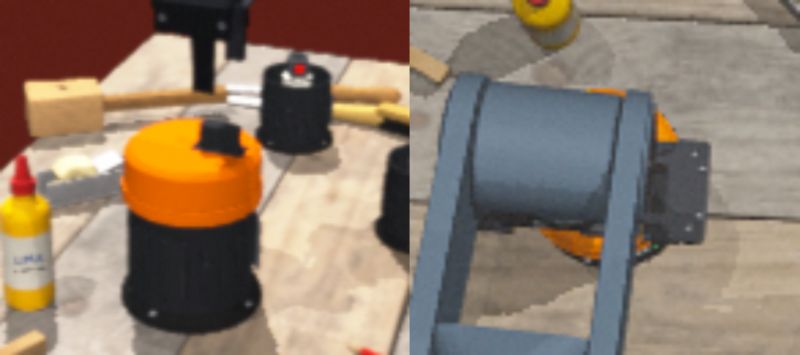

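The hand hangs above the lid with the fingers over the lug (left crop 205,60 against lug 220,135). Next I descend, grip and check.

Call:
step_arm --steps '[{"rotation":[0,0,0],"translation":[-1.5,2,30],"hand":1},{"rotation":[0,0,0],"translation":[0,0,30],"hand":1},{"rotation":[0,0,0],"translation":[0,0,15],"hand":1},{"rotation":[0,0,0],"translation":[0,0,4.5],"hand":1},{"rotation":[0,0,0],"translation":[0,0,0],"hand":-1},{"rotation":[0,0,0],"translation":[0,0,0],"hand":-1},{"rotation":[0,0,0],"translation":[0,0,0],"hand":-1},{"rotation":[0,0,0],"translation":[0,0,0],"hand":-1},{"rotation":[0,0,0],"translation":[0,0,0],"hand":-1},{"rotation":[0,0,0],"translation":[0,0,0],"hand":-1}]' --grip_force 30

```text
t: 3.3
position: [0.5536, 0.0372, 0.2631]
eef_rot: [0.999, -0.047, 0.0, 0.0]
ft_force: [-0.5, 0.7, -0.8]
width: 0.0466
grip_force: 0.0
```

Call:
step_arm --steps '[{"rotation":[0,0,0],"translation":[0,0,0],"hand":-1},{"rotation":[0,0,0],"translation":[0,0,0],"hand":-1},{"rotation":[0,0,0],"translation":[0,0,0],"hand":-1},{"rotation":[0,0,0],"translation":[0,0,0],"hand":-1},{"rotation":[0,0,0],"translation":[0,0,0],"hand":-1},{"rotation":[0,0,0],"translation":[0,0,0],"hand":-1}]'

```text
t: 3.9
position: [0.5534, 0.038, 0.2628]
eef_rot: [0.999, -0.048, -0.0, -0.001]
ft_force: [-0.5, 4.8, 0.1]
width: 0.0158
grip_force: 30.0
```

Call:
step_arm --steps '[{"rotation":[0,0,0],"translation":[0,-1.5,0],"hand":-1},{"rotation":[0,0,0],"translation":[0,0,-5],"hand":-1},{"rotation":[0,0,0],"translation":[0,0,-10],"hand":-1},{"rotation":[0,0,0],"translation":[0,0,-10],"hand":-1}]'

```text
t: 4.3
position: [0.5536, 0.0381, 0.2884]
eef_rot: [0.999, -0.048, -0.0, 0.0]
ft_force: [-0.5, -0.7, -1.5]
width: 0.0158
grip_force: 30.0
```

Call:
step_arm --steps '[{"rotation":[0,0,0],"translation":[0,0,-15],"hand":-1},{"rotation":[0,0,0],"translation":[0,0,-20],"hand":-1},{"rotation":[0,0,0],"translation":[0,0,-20],"hand":-1},{"rotation":[0,0,0],"translation":[0,0,-5],"hand":-1},{"rotation":[0,0,0],"translation":[0,15,0],"hand":-1},{"rotation":[0,0,0],"translation":[0,30,0],"hand":-1},{"rotation":[0,0,0],"translation":[0,30,0],"hand":-1},{"rotation":[0,0,0],"translation":[0,30,0],"hand":-1},{"rotation":[0,0,0],"translation":[0,30,0],"hand":-1},{"rotation":[0,0,0],"translation":[0,30,0],"hand":-1},{"rotation":[0,0,0],"translation":[0,30,0],"hand":-1},{"rotation":[0,0,0],"translation":[0,20,0],"hand":-1},{"rotation":[0,0,0],"translation":[0,10,0],"hand":-1},{"rotation":[0,0,0],"translation":[0,0,0],"hand":-1}]'

```text
t: 5.7
position: [0.5315, -0.187, 0.3468]
eef_rot: [0.999, -0.049, -0.001, -0.0]
ft_force: [0.9, 1.0, -1.6]
width: 0.0161
grip_force: 30.0
```

```bash
python3 - <<'E'
from h import *
print(readout.observe()['position'])
p,d=capture('side'); cv2.imwrite('pics/side2.png',cv2.resize(p[100:300,220:460,::-1],(720,600)))
p,d=capture('top'); np.savez('top2.npz',p=p,d=d)
E
```

```text
[ 0.53146012 -0.18698286  0.34680195]
```

View pics/side2.png

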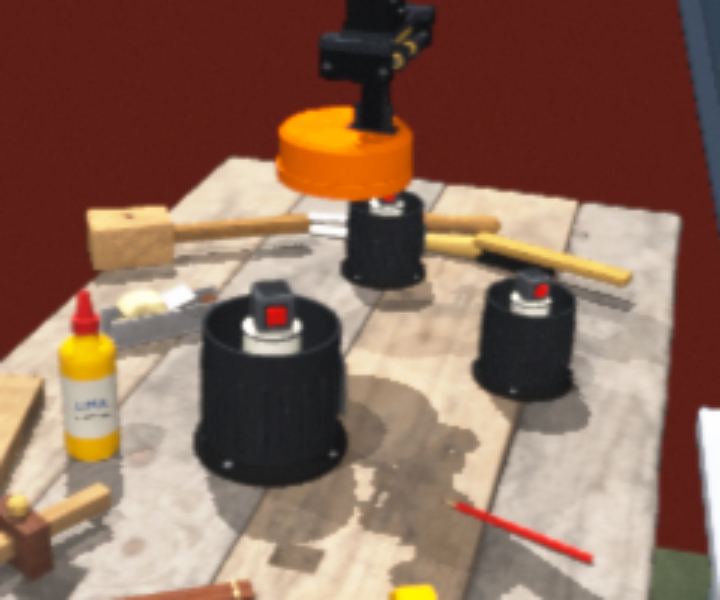

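The lid is held level above the right-hand bench. The head is exposed with its red button at about (276,316), facing +y. Next I lower the lid.

Call:
step_arm --steps '[{"rotation":[0,0,0],"translation":[0,0,20],"hand":-1},{"rotation":[0,0,0],"translation":[0,0,30],"hand":-1},{"rotation":[0,0,0],"translation":[0,0,30],"hand":-1},{"rotation":[0,0,0],"translation":[0,0,30],"hand":-1},{"rotation":[0,0,0],"translation":[0,0,30],"hand":-1},{"rotation":[0,0,0],"translation":[0,0,30],"hand":-1},{"rotation":[0,0,0],"translation":[0,0,20],"hand":-1},{"rotation":[0,0,0],"translation":[0,0,10],"hand":-1},{"rotation":[0,0,0],"translation":[0,0,0],"hand":-1}]'

```text
t: 6.7
position: [0.5318, -0.1841, 0.1466]
eef_rot: [0.999, -0.047, -0.001, -0.001]
ft_force: [-0.2, -0.4, -1.8]
width: 0.0154
grip_force: 30.0
```

```bash
python3 - <<'E'
from h import *
s=readout.observe();print(s['position'],s['ft_force'])
p,d=capture('top'); q,e=capture('side'); np.savez('s3.npz',p=p,d=d,q=q,e=e)
cv2.imwrite('pics/c3.png',np.hstack([cv2.resize(p[165:285,250:370,::-1],(400,400)),cv2.resize(q[150:270,260:380,::-1],(400,400))]))
P=pts('top',d); m=(d>0)&(np.hypot(P[...,0]-.584,P[...,1]-.037)<.05)&(P[...,2]>.168)&(P[...,2]<.19)
print(m.sum(),P[m].mean(0),cv2.minAreaRect(P[m][:,:2].astype(np.float32)))
P=pts('side',e); m=(e>0)&(np.hypot(P[...,0]-.584,P[...,1]-.037)<.05)&(P[...,2]>.172)&(P[...,2]<.19)
print(m.sum(),P[m].mean(0),cv2.minAreaRect(P[m][:,:2].astype(np.float32)))
h=cv2.cvtColor(q,cv2.COLOR_RGB2HSV); r=((h[...,0]<8)|(h[...,0]>172))&(h[...,1]>150)&(h[...,2]>90)&(np.hypot(P[...,0]-.584,P[...,1]-.037)<.05)&(e>0)
R=P[r]; print('btn',r.sum(),R.mean(0)); 
u,sv,vt=np.linalg.svd(R-R.mean(0)); print(vt[2],sv)
E
```

```text
[ 0.5317611  -0.18411436  0.14660122] [-0.17729813 -0.35359797 -1.78401477]
166 [0.58408074 0.03551317 0.1777691 ] ((0.5839234590530396, 0.03679884225130081), (0.039773378521203995, 0.04341483861207962), 26.461933135986328)
83 [0.58570712 0.04383987 0.17562092] ((0.5867217183113098, 0.04127555340528488), (0.035500798374414444, 0.03698987141251564), 27.509178161621094)
btn 45 [0.57601343 0.05915396 0.15653584]
[-0.61932854  0.78484637 -0.02117403] [0.04340593 0.0376583  0.01744131]
```

View pics/c3.png

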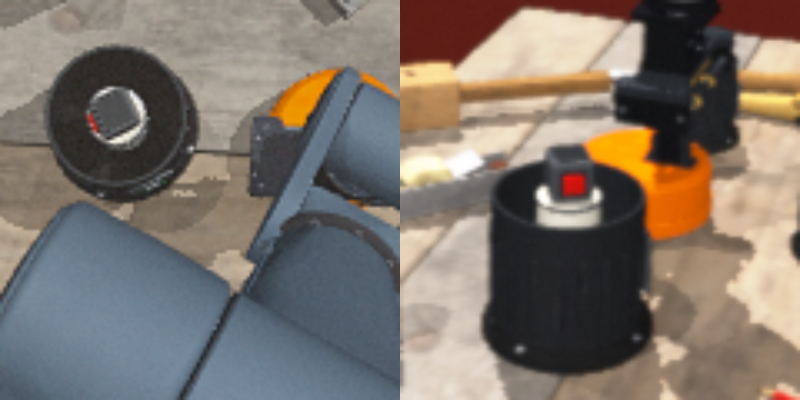

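The top view shows the canister at crop (120,120) with the head turned about 27° and its red button at left (92,122). The side view shows the lid just above the bench. Next I lower the lid and release it.

Call:
step_arm --steps '[{"rotation":[0,0,0],"translation":[0,0,5],"hand":-1},{"rotation":[0,0,0],"translation":[0,0,3],"hand":-1},{"rotation":[0,0,0],"translation":[0,0,3],"hand":-1},{"rotation":[0,0,0],"translation":[0,0,2],"hand":-1},{"rotation":[0,0,0],"translation":[0,0,0],"hand":-1}]'

```text
t: 7.3
position: [0.532, -0.1854, 0.1345]
eef_rot: [0.999, -0.048, -0.0, -0.0]
ft_force: [-0.1, -0.3, -0.5]
width: 0.0157
grip_force: 30.0
```

Call:
step_arm --steps '[{"rotation":[0,0,0],"translation":[0,0,1],"hand":-1},{"rotation":[0,0,0],"translation":[0,0,0.7],"hand":-1},{"rotation":[0,0,0],"translation":[0,0,0],"hand":-1}]'

```text
t: 7.6
position: [0.5322, -0.1854, 0.133]
eef_rot: [0.999, -0.048, -0.0, -0.0]
ft_force: [-0.4, 0.4, -1.5]
width: 0.0157
grip_force: 30.0
```

Call:
step_arm --steps '[{"rotation":[0,0,0],"translation":[0,0,1],"hand":-1},{"rotation":[0,0,0],"translation":[0,0,0],"hand":-1}]'

```text
t: 7.8
position: [0.5323, -0.1854, 0.1327]
eef_rot: [0.999, -0.048, 0.0, 0.0]
ft_force: [-0.6, -0.1, 4.5]
width: 0.0159
grip_force: 30.0
```

Call:
step_arm --steps '[{"rotation":[0,0,0],"translation":[0,0,-0.7],"hand":-1},{"rotation":[0,0,0],"translation":[0,0,0],"hand":0.6},{"rotation":[0,0,0],"translation":[0,0,0],"hand":0.6},{"rotation":[0,0,0],"translation":[0,0,0],"hand":0.6},{"rotation":[0,0,0],"translation":[0,0,0],"hand":0.6},{"rotation":[0,0,0],"translation":[0,0,0],"hand":0.6},{"rotation":[0,0,0],"translation":[0,0,0],"hand":0.6}]'

```text
t: 8.5
position: [0.5322, -0.1854, 0.1327]
eef_rot: [0.999, -0.048, 0.0, -0.0]
ft_force: [-0.9, -0.1, -0.7]
width: 0.0563
grip_force: 0.0
```

Call:
step_arm --steps '[{"rotation":[0,0,0],"translation":[0,0,-15],"hand":0.6},{"rotation":[0,0,0],"translation":[0,0,-30],"hand":0.6},{"rotation":[0,0,-0.113],"translation":[0,0,-25],"hand":0.6},{"rotation":[0,0,-0.113],"translation":[0,0,-25],"hand":0.6},{"rotation":[0,0,-0.113],"translation":[0,0,-25],"hand":0.6},{"rotation":[0,0,-0.113],"translation":[0,0,-25],"hand":0.6},{"rotation":[0,0,-0.113],"translation":[0,0,-25],"hand":0.6},{"rotation":[0,0,0],"translation":[21.1,-24.9,0],"hand":0.6},{"rotation":[0,0,0],"translation":[21.1,-24.9,0],"hand":0.6},{"rotation":[0,0,0],"translation":[21.1,-24.9,0],"hand":0.6},{"rotation":[0,0,0],"translation":[21.1,-24.9,0],"hand":0.6},{"rotation":[0,0,0],"translation":[21.1,-24.9,0],"hand":0.6},{"rotation":[0,0,0],"translation":[21.1,-24.9,0],"hand":0.6},{"rotation":[0,0,0],"translation":[21.1,-24.9,0],"hand":0.6},{"rotation":[0,0,0],"translation":[0,0,0],"hand":0.6},{"rotation":[0,0,0],"translation":[0,0,0],"hand":0.6}]'

```text
t: 10.1
position: [0.5848, 0.0374, 0.3026]
eef_rot: [0.972, 0.234, -0.0, 0.0]
ft_force: [0.2, -0.5, -0.2]
width: 0.0694
grip_force: 0.0
```

```bash
python3 - <<'E'
from h import *
s=readout.observe();print(s['position'],s['eef_rot'],s['width'])
p,d=capture('top'); q,e=capture('side'); np.savez('s4.npz',p=p,d=d,q=q,e=e)
cv2.imwrite('pics/c4.png',np.hstack([cv2.resize(p[165:285,250:370,::-1],(400,400)),cv2.resize(q[130:270,250:390,::-1],(400,400))]))
P=pts('top',d); h=cv2.cvtColor(p,cv2.COLOR_RGB2HSV); m=(cv2.inRange(h,(8,180,100),(20,255,255))>0)&(d>0)&(abs(P[...,0]-.56)<.12)&(abs(P[...,1]+.19)<.12)&(P[...,2]>.05)
Q=P[m]; print(m.sum(),Q.mean(0)); A=np.c_[Q[:,:2]-Q[:,:2].mean(0),np.ones(len(Q))]; print('plane',np.linalg.lstsq(A,Q[:,2],rcond=None)[0])
E
```

```text
[0.58478611 0.0374416  0.30259468] [ 9.72319042e-01  2.33656919e-01 -2.91497734e-04  2.00755799e-04] 0.06937409081212471
1242 [ 0.56562293 -0.18902125  0.0578467 ]
plane [ 0.00210246 -0.00192735  0.0578467 ]
```

View pics/c4.png

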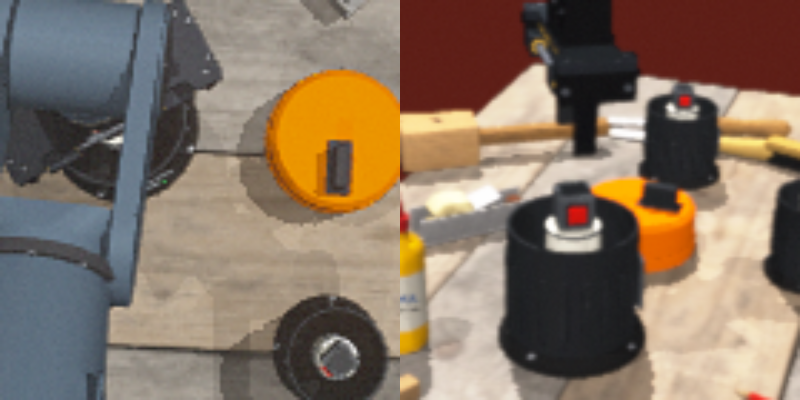

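The lid lies flat (top at 58 mm, slope under 0.003). The hand is above the head and aligned with it: in the right crop the fingers at (580,100) are over the head at (575,205). Next I descend and grip.

Call:
step_arm --steps '[{"rotation":[0,0,0],"translation":[0,0,25],"hand":0.6},{"rotation":[0,0,0],"translation":[0,0,25],"hand":0.6},{"rotation":[0,0,0],"translation":[0,0,20],"hand":0.6},{"rotation":[0,0,0],"translation":[0,0,12],"hand":0.6},{"rotation":[0,0,0],"translation":[0,0,5.5],"hand":0.6},{"rotation":[0,0,0],"translation":[0,0,0],"hand":0.6}]' --grip_force 35

```text
t: 10.8
position: [0.5849, 0.0362, 0.2149]
eef_rot: [0.973, 0.232, -0.0, -0.0]
ft_force: [-0.2, 0.0, 0.4]
width: 0.0698
grip_force: 0.0
```

Call:
step_arm --steps '[{"rotation":[0,0,0],"translation":[0,0,0],"hand":-1},{"rotation":[0,0,0],"translation":[0,0,0],"hand":-1},{"rotation":[0,0,0],"translation":[0,0,0],"hand":-1},{"rotation":[0,0,0],"translation":[0,0,0],"hand":-1},{"rotation":[0,0,0],"translation":[0,0,0],"hand":-1},{"rotation":[0,0,0],"translation":[0,0,0],"hand":-1},{"rotation":[0,0,0],"translation":[0,0,0],"hand":-1}]'

```text
t: 11.5
position: [0.585, 0.0374, 0.2158]
eef_rot: [0.973, 0.232, 0.0, -0.0]
ft_force: [-1.1, 3.2, 4.9]
width: 0.0396
grip_force: 35.0
```

The opening is 39.6 mm, so the button is flush. Next I pull gently.

Call:
step_arm --steps '[{"rotation":[0,0,0],"translation":[0,-0.5,0],"hand":-1},{"rotation":[0,0,0],"translation":[0,0,-4],"hand":-1},{"rotation":[0,0,0],"translation":[0,0,-8],"hand":-1},{"rotation":[0,0,0],"translation":[0,0,-8],"hand":-1},{"rotation":[0,0,0],"translation":[0,0,0],"hand":-1}]'

```text
t: 12.0
position: [0.585, 0.0374, 0.2361]
eef_rot: [0.973, 0.233, 0.0, -0.0]
ft_force: [1.7, 1.9, -4.0]
width: 0.04
grip_force: 35.0
```

Call:
step_arm --steps '[{"rotation":[0,0,0],"translation":[0,0,-8],"hand":-1},{"rotation":[0,0,0],"translation":[0,0,-10],"hand":-1},{"rotation":[0,0,0],"translation":[0,0,-10],"hand":-1},{"rotation":[0,0,0],"translation":[0,0,-10],"hand":-1},{"rotation":[0,0,0],"translation":[0,0,-10],"hand":-1},{"rotation":[0,0,0],"translation":[0,0,-10],"hand":-1},{"rotation":[0,0,0],"translation":[0,0,-10],"hand":-1},{"rotation":[0,0,0],"translation":[0,0,-6],"hand":-1},{"rotation":[0,0,0],"translation":[0,0,0],"hand":-1}]'

```text
t: 12.9
position: [0.5849, 0.0375, 0.3107]
eef_rot: [0.973, 0.233, 0.001, 0.0]
ft_force: [3.7, 1.9, -4.7]
width: 0.04
grip_force: 35.0
```

Call:
step_arm --steps '[{"rotation":[0,0,0],"translation":[0,0,-2],"hand":-1},{"rotation":[0,0,0],"translation":[0,0,-1.5],"hand":-1},{"rotation":[0,0,0],"translation":[0,0,0],"hand":-1}]'

```text
t: 13.2
position: [0.5849, 0.0375, 0.3129]
eef_rot: [0.973, 0.233, 0.0, -0.0]
ft_force: [4.1, 2.5, -4.2]
width: 0.0397
grip_force: 35.0
```

Call:
step_arm --steps '[{"rotation":[0,0,0],"translation":[0,0,-1],"hand":-1},{"rotation":[0,0,0],"translation":[0,0,-1],"hand":-1},{"rotation":[0,0,0],"translation":[0,0,0],"hand":-1}]'

```text
t: 13.5
position: [0.5849, 0.0374, 0.3147]
eef_rot: [0.973, 0.233, 0.0, -0.0]
ft_force: [4.4, 3.9, -5.1]
width: 0.0401
grip_force: 35.0
```

```bash
python3 - <<'E'
from h import *
s=readout.observe();print(s['position'],s['ft_force'],s['width'])
q,e=capture('side'); P=pts('side',e)
cv2.imwrite('pics/s5.png',cv2.resize(q[60:270,230:440,::-1],(600,600)))
E
```

```text
[0.5849452  0.03744962 0.31469353] [ 4.42828869  3.94857389 -5.10146698] 0.04006684154824838
```

View pics/s5.png

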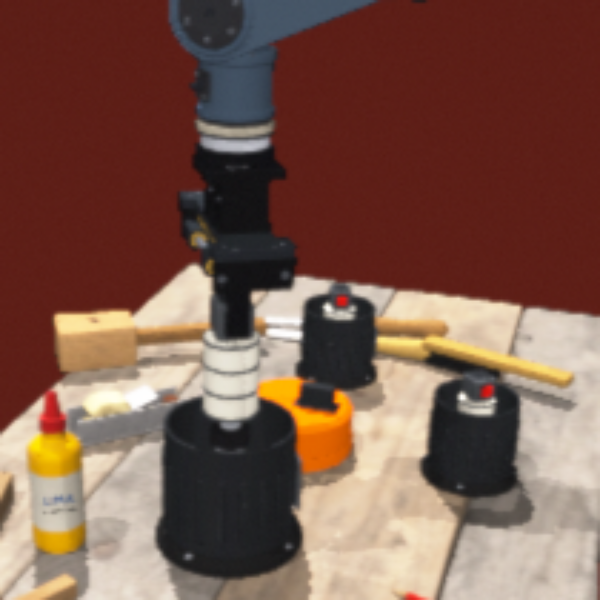

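The head is up, with the white lamp tube out of the canister (230,375) and the lid flat beside it. Next I feel for the end stop.

Call:
step_arm --steps '[{"rotation":[0,0,0],"translation":[0,0,-1],"hand":-1},{"rotation":[0,0,0],"translation":[0,0,0],"hand":-1},{"rotation":[0,0,0],"translation":[0,0,0],"hand":-1}]'

```text
t: 13.85
position: [0.585, 0.0375, 0.3157]
eef_rot: [0.973, 0.233, 0.0, -0.0]
ft_force: [3.1, 2.8, -4.0]
width: 0.0398
grip_force: 35.0
```

Call:
step_arm --steps '[{"rotation":[0,0,0],"translation":[0,0,-0.8],"hand":-1},{"rotation":[0,0,0],"translation":[0,0,0],"hand":-1},{"rotation":[0,0,0],"translation":[0,0,0],"hand":-1}]'

```text
t: 14.15
position: [0.5849, 0.0375, 0.3159]
eef_rot: [0.973, 0.233, 0.0, -0.0]
ft_force: [4.6, 2.8, -7.4]
width: 0.0398
grip_force: 35.0
```

The force rises and the head stops moving, so this is the second stop. Next I let it settle and hand in.

Call:
step_arm --steps '[{"rotation":[0,0,0],"translation":[0,0,0],"hand":-1},{"rotation":[0,0,0],"translation":[0,0,0],"hand":-1},{"rotation":[0,0,0],"translation":[0,0,0],"hand":-1}]'

```text
t: 14.45
position: [0.5849, 0.0374, 0.3159]
eef_rot: [0.973, 0.233, 0.0, -0.0]
ft_force: [4.3, 2.6, -7.0]
width: 0.0401
grip_force: 35.0
```

```bash
python3 -c "
from h import *
s=readout.observe(); print(s['position'],s['ft_force'],s['width'],s['grip_force']); print(env.sign_off())"
```

```text
[0.58493402 0.03743873 0.31586098] [ 4.2931604   2.57426842 -6.99582976] 0.04005607346385901 34.99588034581393
the job is handed in; nothing more can be done
None
```

The lid lies flat and right way up on the bench, about 0.23 m from the canister; the head is held at the second stop (raised about 100 mm) with its button pressed, and the job is handed in, though no verdict came back.

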